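# Open the label feeder for a roll change

### The job

The label feeder on the sandwich counter needs its roll changed: first turn its black dial to the blue dot, then push the orange sprung tensioner arm back, away from the label roll, until it has gone past its click. It does not lock there, so finish with the gripper's fingers still holding the arm back, past the click and still; do not let go, leave the dial on blue, and do not disturb the other things on the counter.

Things in the scene. Friction and masses are not known exactly. Their poses are not given: they have to be found in the camera images.
- feeder: Grey fixed label feeder. Origin at counter level; its 20 mm base plate spans x -100 to 140, y -200 to 180 mm; the -x edge is its front, towards the robot. In its frame (mm): dial axis (-30, -150), arm hinge (70, -20), fixed white label roll (100 dia., 88 high) at (45, 105), idler at rest (-43, 21), pushed back (-35, -80).
- tensioner_pivot (a point): On the vertical hinge axis of the tensioner arm, fixed to the feeder, 76 mm above the counter and just over the dark pivot pin that stands on a round aluminium hub.
- idler (a point): On the axis of the white idler roller at the orange arm's free end, 76 mm above the counter, 120 mm from the hinge axis. The roller is an upright cylinder 24 mm in diameter, bare from 44 to 108 mm above the counter, fixed to the arm, so it moves on a level arc. The flat orange arm below it is 18 mm wide (30 mm round end), top at 44 mm.
- tensioner (a joint): Tensioner arm angle, rad. 0: at rest near the roll. Grows as it is pushed back towards the dial, anticlockwise from above; hard stop 0.95. A spring drives it to 0: about 4 N at the idler at rest, 9 N near the hard stop. From 0.31 to 0.69 a brass pawl rides over a tooth (3 to 4 N more, then a drop): the click. It does not latch.
- dial (a joint): Dial angle, rad, growing clockwise seen from above. Detents at 0 (white dot), 0.6 (yellow dot), 1.2 (blue dot), 1.8 (red dot); end stops at -0.1 and 1.9. Near a detent it snaps towards it and stays. It takes just under 0.1 N m to turn from one detent to the next.
- dial_grip (a point): On the dial's vertical axis, 70 mm above the counter. Black bar handle 42 mm long, 14 mm wide, top at 82 mm above the counter, on a round skirt 44 mm in diameter, top at 50 mm. The point turns with the dial: its -x axis points along the bar to the end with the white pointer line, z is up. The pod below is 90 mm square, top at 40 mm, with the dots 35 mm from the axis.
- spare_roll: Bystander, leave alone: paper label roll standing on end, 60 mm diameter, 42 mm high, on the feeder's base plate behind the dial. Origin at the centre of its underside.
- shaker: Bystander, leave alone: small glass salt shaker with a steel cap, 38 mm diameter, 72 mm high, on the base plate at the front, beyond the idler from the dial. Origin at the centre of its underside.
- oil: Bystander, leave alone: tall green oil bottle, 68 mm diameter, 270 mm high, on the robot's right. Origin at the centre of its underside.
- sauce: Bystander, leave alone: white squeeze bottle with a blue cap, 56 mm diameter, 160 mm high, on the robot's right. Origin at the centre of its underside.
- bowl: Bystander, leave alone: white bowl, 130 mm diameter, 55 mm high, on the robot's left. Origin at the centre of its underside.
- pickles: Bystander, leave alone: amber glass jar with a brass lid, 72 mm diameter, 100 mm high, on the robot's left. Origin at the centre of its underside.

How it is judged (in metres and radians):
On the way, in this order (a step that is already met when the one before it is completed fails the run):
1. the dial stands on the blue dot (value of joint dial between 1 and 1.4 rad), for 0.3 s.
2. the tensioner arm is pushed back past its click with the fingers (all of step 1 and value of joint tensioner above 0.71 rad and contact force between the fingers and tensioner above 2 N), for 0.3 s.
At the end, for the whole second after the job is handed in: Through the last second the dial is within 0.2 rad of the blue dot (1.2), the arm is past its click (joint above 0.71 of 0.95 rad) and still (under 0.1 rad/s), and the fingers press on the arm with more than 2 N (all of step 2 and velocity of joint tensioner between -0.1 and 0.1 rad/s); the arm keeps its last pose, push and grip.
It fails at once if a bystander was moved by more than 30 mm or knocked over (distance of any of spare_roll, shaker, oil, sauce, bowl, pickles from where it was at the start of the episode above 0.03 m or angle between any of spare_roll, shaker, oil, sauce, bowl, pickles's own z axis and vertical above 0.5 rad).
It also fails if it takes over 43 s, if anything falls off the work surface, if the arm or the gripper's body presses on something with over 40 N, if the wrist force passes 120 N, or if a joint passes its speed limit or range.

### The arm

A 6-joint arm with a two-finger parallel gripper is mounted at the origin on the work surface. World frame = base frame: x ahead of the robot, y to its left, z up, the work surface at z = 0. Lengths are in mm, angles in rad, forces in N, time in s.
With the tool pointing down it reaches from about 375 to 925 mm from the base axis. Payload 5.7 kg.
Tool frame: the origin (TCP) lies at the very end of the fingers, on their centre line; the grasp point (between the pads) lies robot.grip_depth behind it (robot.grip_depth is the distance from the TCP to the grasp point, in mm); x points along the fingers, y is the direction in which the jaws open and shut, and the axes are right-handed (so a half turn about x gives the same grasp; the last joint's range is limited). The gripper opens to 88 mm and grips with 3 to 60 N. Pads are 20 mm wide; open, the fingers measure 115 mm over their backs; the gripper's body (75 mm by 178 mm) begins 61 mm behind the grasp point.
Start: joints at [1.155, 0.359, 1.51, -0, 1.272, -0.115], TCP at [177.763, 573.029, 222.623] pointing down, gripper open.
Joint ranges: [-2.97, 2.97], [-1.01, 2.36], [0.21, 2.38], [-0.96, 4.11], [0.2, 2.71], [-2.98, 2.98]. Speed limits (rad/s): [2.39, 2.39, 3.14, 3.14, 3.14, 3.14].

### API

Orientations are given as a rotation vector (axis times angle).
In Python, from workcell import robot gives the robot as it stands.
- The arm moves only by the tool servo_tool, never from a script. Its argument "series" is a list of rows, each an object with "travel": the shift along the tool's x, y, z in mm, a list of three; "twist": the turn about the tool's x in degrees. A call has 1 to 12 rows; each row shifts and turns the commanded pose from where the row before left it, along the tool's axes as they then stand; what a row does not reach is not made up. A row lasts 1/12 s, in which the tool goes at most 41.7 mm and 7.16 degrees, less where a joint would pass 70% of its speed; a pose out of reach is approached as far as the arm can. A call is refused whole if a number of a shift passes 41.7 or a number of a turn 7.16, either way. A call with a gripper value outside its range is refused whole. "hand" is the closure, from -1 (fully open) to 1 (shut), set as the call begins (left out, the last holds). The fingers move at their own pace and stop on an object; "force" is the grip in N (left out, the last holds). Time passes only in rows, so rows that do not move let the fingers close. It gives the time, the measured TCP pose, the force and the opening at its end, in the units of the state.
- robot.get_obs(): the state, without advancing time (a new reading comes with each control period).
- robot.capture(name): name is "side" or "top" or "wrist"; returns a dict with "color" (384x512x3 uint8, red, green, blue), "fx", "fy", "cx", "cy" (pixels), "R" (3x3) and "t" (3): a world point X has camera coordinates R X + t. Camera axes: x right, y down, z forward; pixel columns grow to the right and rows downward; lengths in mm; the calibration is good to about 2 mm. A picture is of the moment at which its call begins. There is no depth.
- robot.job_done(): hands the job in, once; it reports no verdict.
The state is a dict: "t": time; "joint_positions": joint angles; "joint_velocities": joint speeds; "effort": joint torques, N m; "eef_pos": TCP position; "ee_rot": TCP orientation; "contact_force": force on the tool from outside, world axes, zero at the start; "ft_torque": the same for the moment, N m; "gripper_width": finger opening in mm.
Only numpy, scipy, OpenCV 4.12 (cv2) and the standard library are available. Lean on these libraries where they do the work, as an engineer would, in place of code of your own. Each camera call takes 0.05 s, during which the arm holds its last target.

## Working session

There is one attempt and no reset: what is moved stays moved. The work goes in short steps, Python scripts to look and compute and a tool call to move; the robot and the scene stay as the last step left them, time stands still between calls to the robot, and variables do not carry over. Pictures are saved under pics/ and viewed, and the job is handed in when it is done.

Besides the shell and the picture viewer there is one more tool, called after "Emit:" as a command line: name --argument value ..., lists and objects as JSON in quotes. servo_tool: Moves the arm, as the interface text tells. Its arguments: {"type":"object","properties":{"series":{"type":"array"},"hand":{"type":"number"},"force":{"type":"number"}},"required":["series"]}

```bash
ls; mkdir -p pics; python3 - <<'E'
from workcell import robot
import cv2,json
o=robot.get_obs()
for k in o: print(k,o[k])
print(robot.grip_depth)
for n in ("top","side"):
    c=robot.capture(n); cv2.imwrite(f"pics/{n}0.png",c["color"][:,:,::-1]); print(n,c["fx"],c["fy"],c["cx"],c["cy"],c["R"],c["t"])
    import numpy as np; np.savez(f"cam_{n}.npz",**{k:c[k] for k in("fx","fy","cx","cy","R","t")})
E
```

```text
pics
t 0.0
joint_positions [ 1.15488728e+00  3.59487309e-01  1.51142248e+00 -2.43204023e-05
  1.27244396e+00 -1.15077182e-01]
joint_velocities [-0.0011011   0.00089662  0.00098417  0.00040924  0.0006026  -0.00064392]
effort [ 2.40025925e-03 -5.15374124e+01 -2.70732075e+01  6.78424467e-02
  3.50095436e-02 -1.49020307e-04]
eef_pos [177.52011391 572.43852588 221.82388202]
ee_rot [ 0.23477662  1.55831019 -0.23746406]
contact_force [-0.85215136 -0.30589372 -0.48088863]
ft_torque [ 0.03723936 -0.01289626 -0.01067046]
gripper_width 87.62526966065289
18.700000000000003
top 450.3708297293223 450.3708297293223 259.95488078246075 187.69105495559657 [[-0.01961111 -0.99970783 -0.01412978]
 [-0.98363594  0.02182355 -0.17884091]
 [ 0.17909702  0.01039129 -0.98377654]] [  13.12532678  588.47590078 1411.13847038]
side 426.5828543555048 426.5828543555048 261.71269871229885 189.4036941794362 [[-0.99774798 -0.06695199 -0.00404963]
 [-0.04824636  0.75831056 -0.65010567]
 [ 0.04659675 -0.64844624 -0.75983302]] [ 572.25942929   96.25428165 1343.11982465]
```

View pics/top0.png

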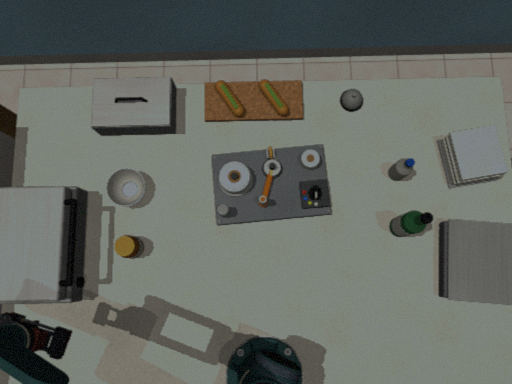

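View pics/side0.png

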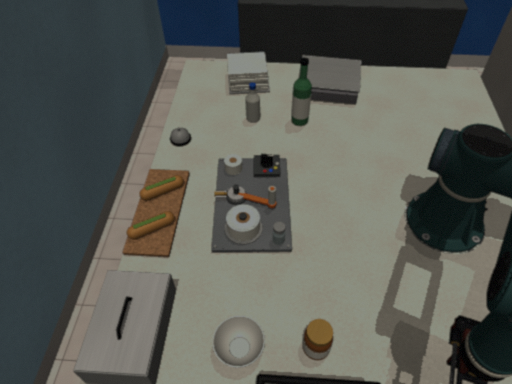

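The top view shows the feeder at about (212–330, 147–224), with the dial at (315,193), the idler at (263,200) and the hinge at (272,167). I'll enlarge it next.

```bash
python3 - <<'E'
import cv2
a=cv2.imread("pics/top0.png")[138:232,205:338]; cv2.imwrite("pics/topz.png",cv2.resize(a,None,fx=6,fy=6,interpolation=cv2.INTER_CUBIC))
a=cv2.imread("pics/side0.png")[145:255,205:300]; cv2.imwrite("pics/sidez.png",cv2.resize(a,None,fx=5,fy=5,interpolation=cv2.INTER_CUBIC))
E
```

```text
(no output)
```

View pics/topz.png

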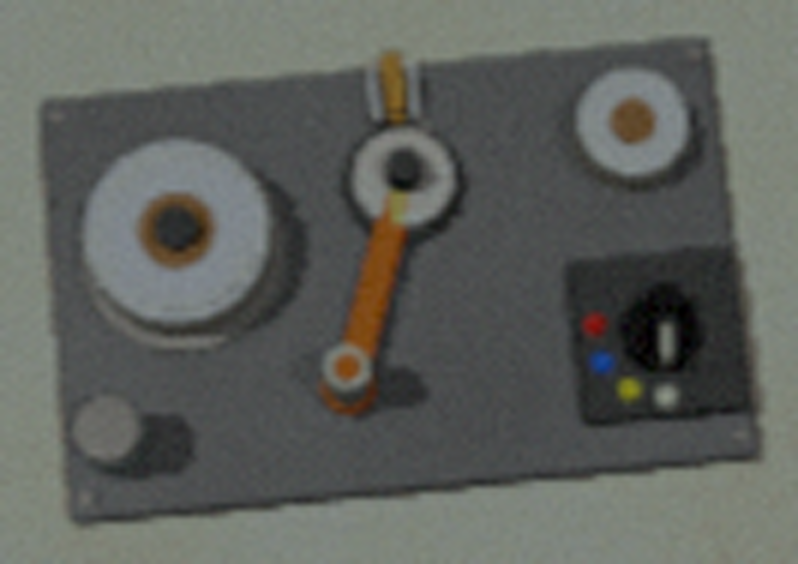

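View pics/sidez.png

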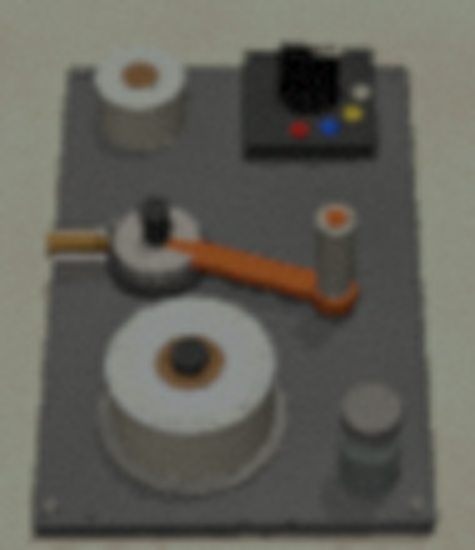

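```bash
cat > h.py <<'E'
import numpy as np
from scipy.optimize import least_squares
cams={n:np.load(f"cam_{n}.npz") for n in("top","side")}
def proj(n,X):
    c=cams[n]; p=np.asarray(X)@c["R"].T+c["t"]
    return np.stack([c["fx"]*p[...,0]/p[...,2]+c["cx"],c["fy"]*p[...,1]/p[...,2]+c["cy"]],-1)
def ray(n,u,z):
    c=cams[n]; d=np.array([(u[0]-c["cx"])/c["fx"],(u[1]-c["cy"])/c["fy"],1])@c["R"]; o=-c["R"].T@c["t"]
    return o+d*(z-o[2])/d[2]
def f2w(p,q):
    p=np.asarray(p,float); c,s=np.cos(q[2]),np.sin(q[2])
    return np.stack([q[0]+c*p[...,0]-s*p[...,1],q[1]+s*p[...,0]+c*p[...,1],p[...,2]],-1)
E
python3 - <<'E'
from h import *
zt=lambda u,v:((u+.5)/6-.5+205,(v+.5)/6-.5+138)
zs=lambda u,v:((u+.5)/5-.5+205,(v+.5)/5-.5+145)
F=[("top",zt(40,103),(140,180,20)),("top",zt(708,40),(140,-200,20)),("top",zt(72,515),(-100,180,20)),("top",zt(760,450),(-100,-200,20)),
("top",zt(347,367),(-43,21,108)),("side",zs(336,218),(-43,21,108)),
("side",zs(70,67),(140,-200,20)),("side",zs(410,67),(-100,-200,20)),("side",zs(36,527),(140,180,20)),("side",zs(434,522),(-100,180,20)),
("top",zt(176,230),(45,105,88)),("side",zs(190,360),(45,105,88)),]
P=np.array([f[2] for f in F])
def res(q):
    W=f2w(P,q); return np.concatenate([proj(f[0],w)-f[1] for f,w in zip(F,W)])
r=least_squares(res,[600,0,0.1],loss="soft_l1"); q=r.x; print(q); print(res(q).reshape(-1,2).round(1))
np.save("q.npy",q)
for nm,p in dict(dial=(-30,-150,82),hinge=(70,-20,76),idler=(-43,21,76),back=(-35,-80,76)).items():
    w=f2w(p,q); print(nm,w.round(1),np.hypot(*w[:2]).round(), [((proj("top",w)-[204.5,137.5])*6-.5).round(),((proj("side",w)-[204.5,144.5])*5-.5).round()])
print("shaker",ray("top",zt(108,428),92),ray("side",zs(371,410),92),"spare",ray("top",zt(632,121),62))
for d in [("w",zt(666,395)),("y",zt(628,388)),("b",zt(601,362)),("r",zt(594,323))]:
    w=ray("top",d[1],40); a=w-f2w((-30,-150,40),q); print(d[0],w.round(1),np.hypot(*a[:2]).round(1),np.arctan2(a[1],a[0]))
E
```

```text
[ 5.86704260e+02 -2.32130217e+01  7.43363919e-02]
[[-1.  -0.4]
 [-0.3 -0.6]
 [-0.9  1.5]
 [-0.3  1.4]
 [-0.4  0.4]
 [ 0.2 -0.2]
 [-0.4 -0.9]
 [-0.2 -1.4]
 [-1.3 -0.9]
 [ 0.8 -0.6]
 [-0.7 -0.4]
 [-0.  -2.2]]
dial [ 567.9 -175.    82. ] 594.0 [array([664., 322.]), array([311.,  48.])]
hinge [658. -38.  76.] 659.0 [array([401., 165.]), array([155., 202.])]
idler [542.3  -5.5  76. ] 542.0 [array([345., 379.]), array([336., 251.])]
back [ 557.7 -105.6   76. ] 568.0 [array([533., 346.]), array([320., 131.])]
shaker [516.41476866 119.09535083  92.        ] [515.97802976 124.64241719  92.        ] spare [ 682.74821208 -164.3415947    62.        ]
w [ 535. -179.   40.] 33.2 -3.020703805539336
y [ 539.3 -158.6   40. ] 33.0 2.621107027083997
b [ 553.9 -144.5   40. ] 33.6 2.0024326579987815
r [ 575.5 -141.5   40. ] 34.4 1.3497286793884344
```

```bash
cat >> h.py <<'E'
from scipy.spatial.transform import Rotation as Ro
def st(robot,tgt=None,axdeg=None):
    o=robot.get_obs(); R=Ro.from_rotvec(o["ee_rot"]).as_matrix(); p=np.array(o["eef_pos"])
    yd=np.degrees(np.arctan2(R[1,1],R[0,1]))
    print("t",o["t"],"p",p.round(1),"ydir deg",yd.round(2),"xax",R[:,0].round(3),"zax",R[:,2].round(3),"F",np.round(o["contact_force"],1),"T",np.round(o["ft_torque"],2),"w",round(o["gripper_width"],1),"j",np.round(o["joint_positions"],2))
    if tgt is not None: print("to go in tool axes",(R.T@(np.array(tgt)-p)).round(1))
    return p,R
E
python3 - <<'E'
from h import *
from workcell import robot
q=np.load("q.npy")
d=f2w((-30,-150,72),q)
st(robot,[d[0],d[1],180])
E
```

```text
t 0.1 p [177.5 572.5 221.9] ydir deg 72.77 xax [-0.001 -0.002 -1.   ] zax [ 0.955 -0.296 -0.   ] F [-0.8 -0.6  0.1] T [ 0.04 -0.05  0.02] w 87.4 j [ 1.15  0.36  1.51 -0.    1.27 -0.12]
to go in tool axes [  42.8 -598.2  594.4]
```

Emit:
servo_tool --series '[{"travel": [0, 0, 0], "twist": -7.15}, {"travel": [0, 0, 0], "twist": -7.15}, {"travel": [0, 0, 0], "twist": -7.15}, {"travel": [0, -33, 14], "twist": 0}, {"travel": [0, -33, 14], "twist": 0}, {"travel": [0, -33, 14], "twist": 0}, {"travel": [0, -33, 14], "twist": 0}, {"travel": [0, -33, 14], "twist": 0}, {"travel": [0, -33, 14], "twist": 0}, {"travel": [0, -33, 14], "twist": 0}, {"travel": [0, -33, 14], "twist": 0}, {"travel": [0, -33, 14], "twist": 0}]' --hand -1

```text
t: 1.1
eef_pos: [325.4, 284.4, 222.5]
ee_rot: [-0.058, 1.57, 0.058]
contact_force: [0.1, 0.3, -0.9]
gripper_width: 87.9
```

Emit:
servo_tool --series '[{"travel": [0, -33, 14], "twist": 0}, {"travel": [0, -33, 14], "twist": 0}, {"travel": [0, -33, 14], "twist": 0}, {"travel": [0, -33, 14], "twist": 0}, {"travel": [0, -33, 14], "twist": 0}, {"travel": [0, -33, 14], "twist": 0}, {"travel": [0, -33, 14], "twist": 0}, {"travel": [0, -33, 14], "twist": 0}, {"travel": [0, -33, 14], "twist": 0}, {"travel": [0, -33, 14], "twist": 0}, {"travel": [0, -33, 14], "twist": 0}, {"travel": [0, -33, 14], "twist": 0}]'

```text
t: 2.1
eef_pos: [522.1, -98.2, 222.3]
ee_rot: [-0.057, 1.571, 0.058]
contact_force: [0.4, 1.0, 0.0]
gripper_width: 87.7
```

```bash
python3 - <<'E'
from h import *
from workcell import robot
import cv2
q=np.load("q.npy")
d=f2w((-30,-150,72),q)
st(robot,[d[0],d[1],180])
c=robot.capture("wrist"); cv2.imwrite("pics/w1.png",c["color"][:,:,::-1]); np.savez("cam_wrist.npz",**{k:c[k] for k in("fx","fy","cx","cy","R","t")})
print(c["fx"],-c["R"].T@c["t"],c["R"])
E
```

```text
t 2.1 p [522.1 -98.2 222.3] ydir deg 94.19 xax [-0.001  0.    -1.   ] zax [ 0.997  0.073 -0.001] F [0.4 1.  0. ] T [ 0.06 -0.05  0.01] w 87.7 j [-0.32  0.26  1.66  0.    1.22 -1.96]
to go in tool axes [ 42.3 -80.   40.2]
296.8001387763985 [ 442.47279338 -104.24419782  385.48101822] [[-7.25312408e-02  9.97365898e-01  6.96812252e-04]
 [ 9.55321210e-01  6.92728846e-02  2.87337175e-01]
 [ 2.86532030e-01  2.15066014e-02 -9.57829245e-01]]
```

View pics/w1.png

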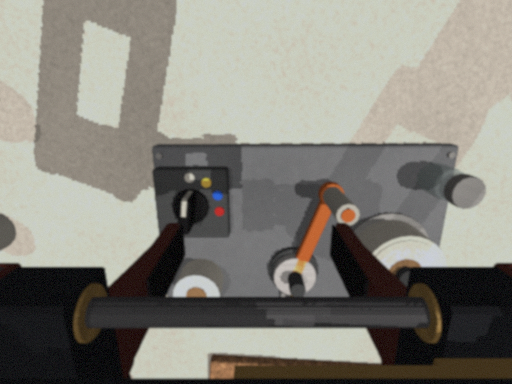

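The wrist view shows the plate's front corners at (154,145) and (457,145), the dial at about (189,207), the idler top at (347,214) and the hinge pin at (296,280).

```bash
python3 - <<'E'
import cv2
a=cv2.imread("pics/w1.png")
cv2.imwrite("pics/w1a.png",cv2.resize(a[135:255,145:245],None,fx=5,fy=5,interpolation=cv2.INTER_CUBIC))
cv2.imwrite("pics/w1b.png",cv2.resize(a[140:300,265:465],None,fx=4,fy=3.5,interpolation=cv2.INTER_CUBIC))
E
```

```text
(no output)
```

View pics/w1a.png

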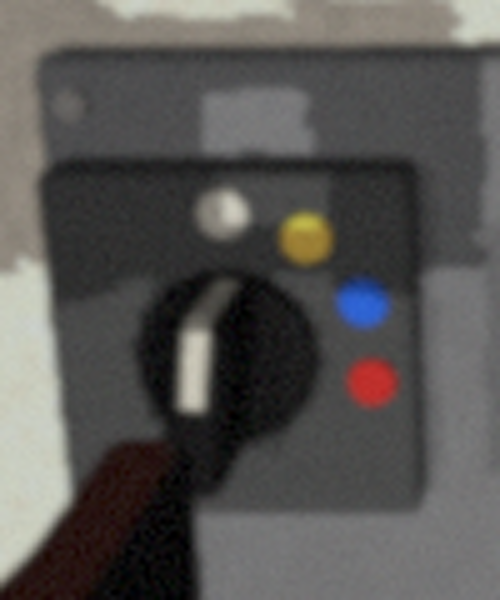

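View pics/w1b.png

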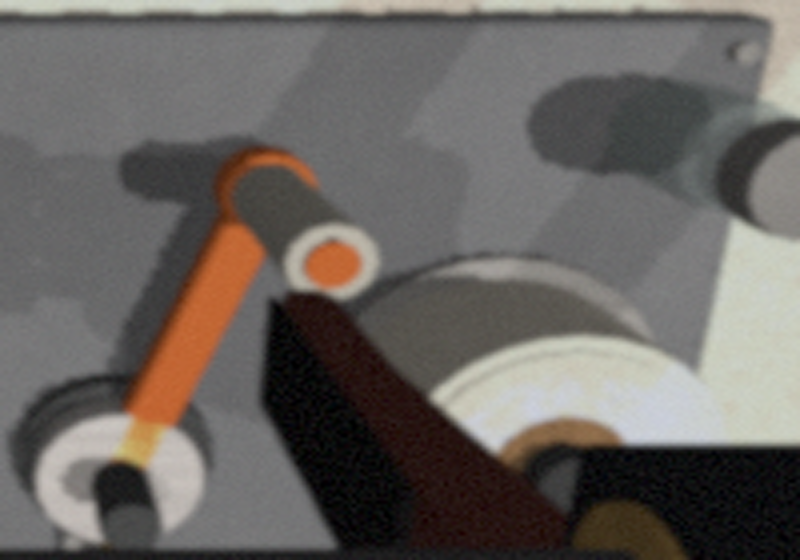

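```bash
python3 - <<'E'
from h import *
cams["wrist"]=np.load("cam_wrist.npz")
zt=lambda u,v:((u+.5)/6-.5+205,(v+.5)/6-.5+138)
zs=lambda u,v:((u+.5)/5-.5+205,(v+.5)/5-.5+145)
za=lambda u,v:((u+.5)/5-.5+145,(v+.5)/5-.5+135)
zb=lambda u,v:((u+.5)/4-.5+265,(v+.5)/3.5-.5+140)
dot=lambda k:(-30-35*np.cos(.6*k),-150+35*np.sin(.6*k),40)
F=[("top",zt(40,103),(140,180,20)),("top",zt(708,40),(140,-200,20)),("top",zt(72,515),(-100,180,20)),("top",zt(760,450),(-100,-200,20)),
("top",zt(347,367),(-43,21,108)),("side",zs(336,218),(-43,21,108)),
("side",zs(70,67),(140,-200,20)),("side",zs(410,67),(-100,-200,20)),("side",zs(36,527),(140,180,20)),("side",zs(434,522),(-100,180,20)),
("wrist",za(42,55),(-100,-200,20)),("wrist",zb(768,22),(-100,180,20)),("wrist",zb(332,262),(-43,21,108))]+[("wrist",za(*z),dot(k)) for k,z in enumerate([(222,213),(305,239),(363,303),(372,382)])]
P=np.array([f[2] for f in F])
def res(q,S=None):
    W=f2w(P,q); return np.concatenate([proj(f[0],w)-f[1] for f,w in zip(F,W) if S is None or f[0]==S])
for S in("top","side","wrist",None):
    r=least_squares(res,[600,0,0.1],loss="soft_l1",args=(S,)); q=r.x; print(S,q)
print(res(q,"wrist").reshape(-1,2).round(1))
q=least_squares(res,[600,0,0.1],loss="soft_l1",args=("wrist",)).x
print(res(q,"wrist").reshape(-1,2).round(1))
np.save("q.npy",q)
for nm,p in dict(dial=(-30,-150,82),tipw=(-51,-150,82),hinge=(70,-20,76),idler=(-43,21,76),back=(-35,-80,76)).items():
    w=f2w(p,q); print(nm,w.round(1), ((proj("wrist",w)-[144.5,134.5])*5-.5).round())
E
```

```text
top [ 5.88237637e+02 -2.51529862e+01  7.45758863e-02]
side [ 5.86112700e+02 -2.03525246e+01  7.32439705e-02]
wrist [ 5.88373870e+02 -2.44738069e+01  7.22191926e-02]
None [ 5.88138727e+02 -2.42843891e+01  7.32494917e-02]
[[-2.6  0. ]
 [ 2.9 -0.5]
 [-0.6  0.4]
 [ 0.4  0. ]
 [ 0.6 -0.3]
 [ 0.2 -0.2]
 [ 0.2 -0.1]]
[[-2.7  0.1]
 [ 2.7 -0.2]
 [-0.8  0.6]
 [ 0.3  0.1]
 [ 0.4 -0.2]
 [ 0.  -0.2]
 [ 0.  -0.1]]
dial [ 569.3 -176.2   82. ] [192. 415.]
tipw [ 548.3 -177.8   82. ] [185. 324.]
hinge [659.6 -39.4  76. ] [763. 790.]
idler [544.   -6.6  76. ] [969. 350.]
back [ 559.2 -106.8   76. ] [512. 384.]
```

Emit:
servo_tool --series '[{"travel": [0, -27, 13.8], "twist": 0}, {"travel": [0, -27, 13.8], "twist": 0}, {"travel": [0, -27, 13.8], "twist": 0}, {"travel": [35, 0, 0], "twist": 0}, {"travel": [35, 0, 0], "twist": 0}, {"travel": [30, 0, 0], "twist": 0}, {"travel": [0, 0, 0], "twist": 0}, {"travel": [0, 0, 0], "twist": 0}]'

```text
t: 2.82
eef_pos: [567.5, -173.4, 121.2]
ee_rot: [-0.056, 1.574, 0.059]
contact_force: [0.0, -0.2, 0.5]
gripper_width: 87.6
```

```bash
python3 - <<'E'
from h import *
from workcell import robot
import cv2
q=np.load("q.npy")
d=f2w((-30,-150,56),q)
st(robot,d)
c=robot.capture("wrist"); cv2.imwrite("pics/w2.png",c["color"][:,:,::-1])
E
```

```text
t 2.8167 p [ 567.5 -173.4  121.2] ydir deg 94.21 xax [-0.004  0.002 -1.   ] zax [ 0.997  0.074 -0.004] F [ 0.  -0.2  0.5] T [ 0.05 -0.02 -0.06] w 87.6 j [-0.41  0.46  1.63 -0.    1.06 -2.06]
to go in tool axes [65.2 -3.1  1.8]
```

View pics/w2.png

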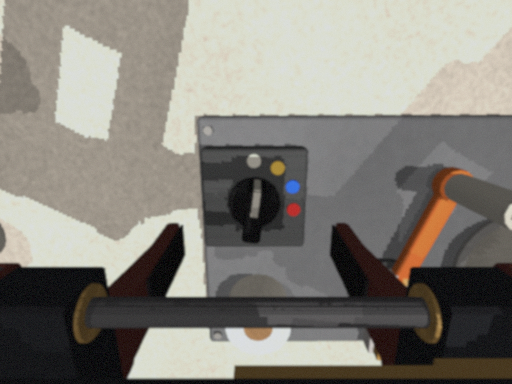

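The dial is centred between the fingers, with the bar at about (254,205). Next I descend and close.

Emit:
servo_tool --series '[{"travel": [25, -3, 1.8], "twist": 0}, {"travel": [25, 0, 0], "twist": 0}, {"travel": [10, 0, 0], "twist": 0}, {"travel": [5, 0, 0], "twist": 0}, {"travel": [0, 0, 0], "twist": 0}, {"travel": [0, 0, 0], "twist": 0}]'

```text
t: 3.37
eef_pos: [572.2, -177.4, 59.1]
ee_rot: [-0.059, 1.568, 0.057]
contact_force: [0.4, -0.3, -0.2]
gripper_width: 87.8
```

Emit:
servo_tool --series '[{"travel": [0, 0, 0], "twist": 0}, {"travel": [0, 0, 0], "twist": 0}, {"travel": [0, 0, 0], "twist": 0}, {"travel": [0, 0, 0], "twist": 0}, {"travel": [0, 0, 0], "twist": 0}, {"travel": [0, 0, 0], "twist": 0}, {"travel": [0, 0, 0], "twist": 0}, {"travel": [0, 0, 0], "twist": 0}]' --hand 1 --force 25

```text
t: 4.03
eef_pos: [571.1, -177.1, 57.6]
ee_rot: [-0.058, 1.57, 0.058]
contact_force: [0.3, 0.6, 0.6]
gripper_width: 38.1
```

```bash
python3 - <<'E'
from h import *
from workcell import robot
import cv2
st(robot,f2w((-30,-150,56),np.load("q.npy")))
c=robot.capture("wrist"); cv2.imwrite("pics/w3.png",c["color"][:,:,::-1])
E
```

```text
t 4.0333 p [ 571.1 -177.1   57.6] ydir deg 94.22 xax [-0. -0. -1.] zax [ 0.997  0.074 -0.   ] F [0.3 0.6 0.6] T [ 0.05 -0.01 -0.05] w 38.1 j [-0.42  0.54  1.67 -0.    0.92 -2.06]
to go in tool axes [ 1.6  0.9 -1.8]
```

View pics/w3.png

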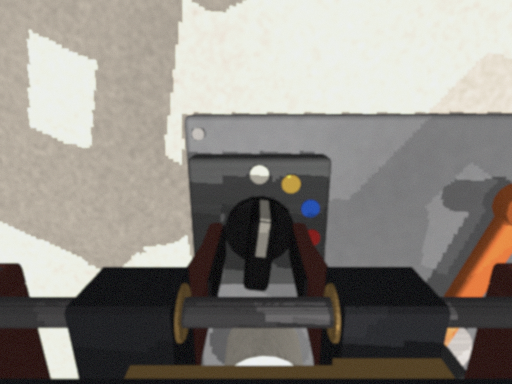

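The fingers are still closing on either side of the bar, at about (262,235). I'll finish closing with a small centring correction.

Emit:
servo_tool --series '[{"travel": [1, 0.8, -1.5], "twist": 0}, {"travel": [0, 0, 0], "twist": 0}, {"travel": [0, 0, 0], "twist": 0}, {"travel": [0, 0, 0], "twist": 0}, {"travel": [0, 0, 0], "twist": 0}, {"travel": [0, 0, 0], "twist": 0}, {"travel": [0, 0, 0], "twist": 0}]'

```text
t: 4.67
eef_pos: [569.1, -176.0, 56.5]
ee_rot: [-0.057, 1.571, 0.058]
contact_force: [-1.0, 2.4, -1.0]
gripper_width: 14.0
```

```bash
python3 - <<'E'
from h import *
from workcell import robot
st(robot,f2w((-30,-150,56),np.load("q.npy")))
E
```

```text
t 4.6667 p [ 569.1 -176.    56.5] ydir deg 94.22 xax [-0.001  0.001 -1.   ] zax [ 0.997  0.074 -0.001] F [-1.   2.4 -1. ] T [0.44 0.17 0.06] w 14.0 j [-0.42  0.54  1.68  0.    0.92 -2.06]
to go in tool axes [ 0.5 -0.3  0.1]
```

Emit:
servo_tool --series '[{"travel": [0, 0, 0], "twist": 5.8}, {"travel": [0, 0, 0], "twist": 5.8}, {"travel": [0, 0, 0], "twist": 5.8}, {"travel": [0, 0, 0], "twist": 5.8}, {"travel": [0, 0, 0], "twist": 5.8}, {"travel": [0, 0, 0], "twist": 5.8}, {"travel": [0, 0, 0], "twist": 5.8}, {"travel": [0, 0, 0], "twist": 5.8}, {"travel": [0, 0, 0], "twist": 5.8}, {"travel": [0, 0, 0], "twist": 5.8}, {"travel": [0, 0, 0], "twist": 5.8}, {"travel": [0, 0, 0], "twist": 5.8}]'

```text
t: 5.67
eef_pos: [569.4, -175.5, 56.5]
ee_rot: [0.892, 1.382, -0.891]
contact_force: [-0.3, 5.4, 0.9]
gripper_width: 13.9
```

Emit:
servo_tool --series '[{"travel": [0, 0, 0], "twist": 0}, {"travel": [0, 0, 0], "twist": 0}, {"travel": [0, 0, 0], "twist": 0}, {"travel": [0, 0, 0], "twist": 0}, {"travel": [0, 0, 0], "twist": 0}]'

```text
t: 6.08
eef_pos: [569.4, -175.5, 56.5]
ee_rot: [0.885, 1.385, -0.884]
contact_force: [1.0, 4.6, -0.6]
gripper_width: 14.1
```

```bash
python3 - <<'E'
from h import *
from workcell import robot
import cv2
st(robot,f2w((-30,-150,56),np.load("q.npy")))
c=robot.capture("wrist"); cv2.imwrite("pics/w4.png",c["color"][:,:,::-1])
E
```

```text
t 6.0833 p [ 569.4 -175.5   56.5] ydir deg 24.82 xax [-0.     0.001 -1.   ] zax [ 0.42  -0.908 -0.001] F [ 1.   4.6 -0.6] T [ 0.93 -0.    0.07] w 14.1 j [-0.42  0.54  1.68  0.    0.92 -0.85]
to go in tool axes [ 0.5 -0.4  0.6]
```

View pics/w4.png

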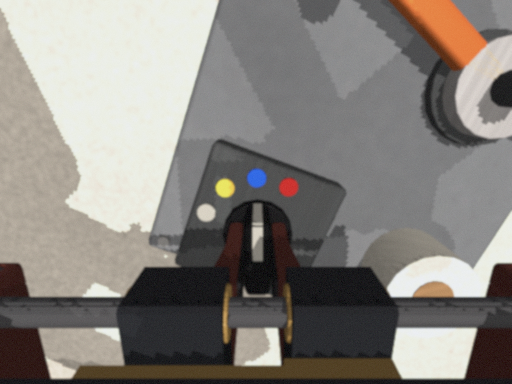

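The pointer at about (258,215) lines up with the blue dot at (257,178), and the tool turned 69.4°. Now I release and raise.

Emit:
servo_tool --series '[{"travel": [0, 0, 0], "twist": 0}, {"travel": [0, 0, 0], "twist": 0}, {"travel": [0, 0, 0], "twist": 0}, {"travel": [0, 0, 0], "twist": 0}, {"travel": [0, 0, 0], "twist": 0}, {"travel": [0, 0, 0], "twist": 0}]' --hand 0.1

```text
t: 6.63
eef_pos: [569.7, -176.7, 56.8]
ee_rot: [0.887, 1.382, -0.887]
contact_force: [0.2, -0.0, -0.1]
gripper_width: 39.6
```

Emit:
servo_tool --series '[{"travel": [-20, 0, 0], "twist": 0}, {"travel": [-35, 0, 0], "twist": 0}, {"travel": [-35, 0, 0], "twist": 0}, {"travel": [-20, 0, 0], "twist": 0}, {"travel": [0, 0, 0], "twist": -7}, {"travel": [0, 0, 0], "twist": -7}, {"travel": [0, 0, 0], "twist": -7}, {"travel": [0, 0, 0], "twist": -7}, {"travel": [0, 0, 0], "twist": -7}, {"travel": [0, 0, 0], "twist": -7}, {"travel": [0, 0, 0], "twist": -7}, {"travel": [0, 0, 0], "twist": 0}]'

```text
t: 7.63
eef_pos: [569.5, -176.5, 166.7]
ee_rot: [0.221, 1.559, -0.221]
contact_force: [0.1, -0.2, -0.7]
gripper_width: 39.4
```

```bash
python3 - <<'E'
from h import *
from workcell import robot
import cv2
q=np.load("q.npy")
w=f2w((-43,21,60),q); st(robot,[w[0],w[1],165])
c=robot.capture("wrist"); cv2.imwrite("pics/w5.png",c["color"][:,:,::-1])
E
```

```text
t 7.6333 p [ 569.5 -176.5  166.7] ydir deg 73.88 xax [-0. -0. -1.] zax [ 0.961 -0.278  0.   ] F [ 0.1 -0.2 -0.7] T [-0.05  0.03  0.01] w 39.4 j [-0.42  0.41  1.58 -0.    1.15 -1.71]
to go in tool axes [  1.6 156.1 -71.7]
```

View pics/w5.png

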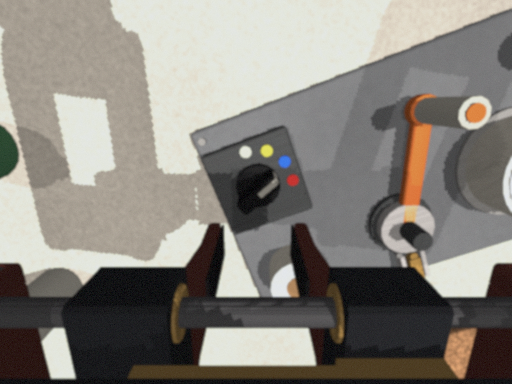

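```bash
python3 - <<'E'
from h import *
from workcell import robot
import cv2
c=robot.capture("wrist"); np.savez("cam_wrist.npz",**{k:c[k] for k in("fx","fy","cx","cy","R","t")}); cams["wrist"]=c
q=np.load("q.npy")
for a in(1.0,1.2,1.4,1.6,1.8):
    print(a,[proj("wrist",f2w((-30-r*np.cos(a),-150+r*np.sin(a),82),q)).round(1) for r in(-21,0,21)])
im=c["color"][120:230,200:310,::-1]; cv2.imwrite("pics/w5z.png",cv2.resize(im,None,fx=5,fy=5,interpolation=cv2.INTER_CUBIC))
E
```

```text
1.0 [array([243.6, 214.7]), array([257.6, 196.7]), array([272.2, 178. ])]
1.2 [array([240.1, 211.7]), array([257.6, 196.7]), array([275.8, 181.2])]
1.4 [array([237.2, 208.1]), array([257.6, 196.7]), array([278.5, 185. ])]
1.6 [array([235.2, 204.1]), array([257.6, 196.7]), array([280.5, 189.2])]
1.8 [array([234. , 199.7]), array([257.6, 196.7]), array([281.5, 193.7])]
```

View pics/w5z.png

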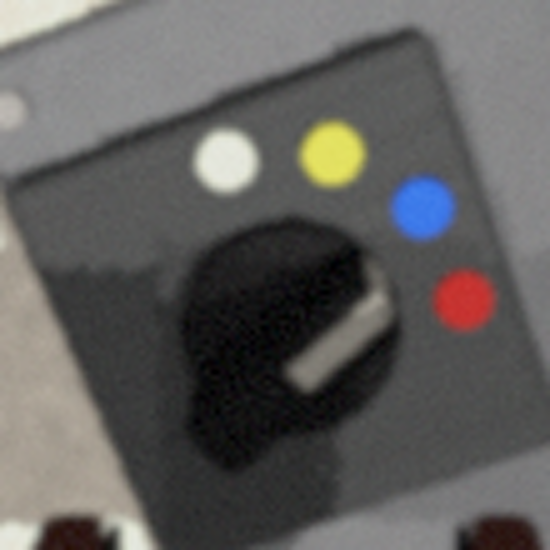

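The dial matches the 1.2 rad prediction: the pointer's outer end is at (275.6,180), against a predicted (275.8,181). Next I go above the idler.

Emit:
servo_tool --series '[{"travel": [0, 31, -14.3], "twist": 0}, {"travel": [0, 31, -14.3], "twist": 0}, {"travel": [0, 31, -14.3], "twist": 0}, {"travel": [0, 31, -14.3], "twist": 0}, {"travel": [0, 32, -14.5], "twist": 0}, {"travel": [0, 0, 0], "twist": 0}, {"travel": [0, 0, 0], "twist": 0}, {"travel": [0, 0, 0], "twist": 0}]' --hand -0.45

```text
t: 8.4
eef_pos: [545.2, -6.9, 166.8]
ee_rot: [0.225, 1.558, -0.226]
contact_force: [0.2, -0.5, -0.3]
gripper_width: 63.6
```

```bash
python3 - <<'E'
from h import *
from workcell import robot
import cv2
q=np.load("q.npy")
w=f2w((-43,21,56),q); st(robot,w)
c=robot.capture("wrist"); cams["wrist"]=c; cv2.imwrite("pics/w6.png",c["color"][:,:,::-1])
print(proj("wrist",f2w((-43,21,108),q)),proj("wrist",f2w((-43,21,44),q)))
E
```

```text
t 8.4 p [545.2  -6.9 166.8] ydir deg 73.56 xax [ 0.001 -0.001 -1.   ] zax [ 0.959 -0.283  0.001] F [ 0.2 -0.5 -0.3] T [-0.06  0.02 -0.02] w 63.6 j [-0.14  0.34  1.7  -0.    1.11 -1.42]
to go in tool axes [ 1.108e+02 -1.000e-01 -1.300e+00]
[257.40223206 205.52175675] [257.35901759 184.06066614]
```

View pics/w6.png

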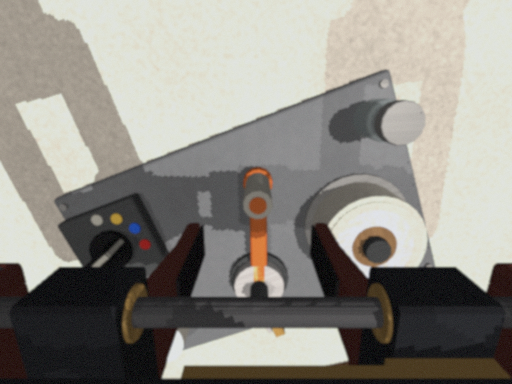

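The roller top at (257,206) sits midway between the fingers and matches the prediction (257.4,205.5). Descending.

Emit:
servo_tool --series '[{"travel": [30, 0, -1], "twist": 0}, {"travel": [35, 0, 0], "twist": 0}, {"travel": [30, 0, 0], "twist": 0}, {"travel": [14, 0, 0], "twist": 0}, {"travel": [0, 0, 0], "twist": 0}, {"travel": [0, 0, 0], "twist": 0}]'

```text
t: 8.95
eef_pos: [543.7, -7.5, 57.1]
ee_rot: [0.226, 1.561, -0.227]
contact_force: [0.3, -0.3, 0.7]
gripper_width: 63.5
```

Emit:
servo_tool --series '[{"travel": [0, 0, 0], "twist": 0}, {"travel": [0, 0, 0], "twist": 0}, {"travel": [0, 0, 0], "twist": 0}, {"travel": [0, 0, 0], "twist": 0}, {"travel": [0, 0, 0], "twist": 0}, {"travel": [0, 0, 0], "twist": 0}, {"travel": [0, 0, 0], "twist": 0}, {"travel": [0, 0, 0], "twist": 0}, {"travel": [0, 0, 0], "twist": 0}, {"travel": [0, 0, 0], "twist": 0}]' --hand 1 --force 20

```text
t: 9.78
eef_pos: [544.0, -6.3, 58.0]
ee_rot: [0.224, 1.559, -0.224]
contact_force: [-0.2, -0.3, 5.5]
gripper_width: 24.0
```

```bash
python3 - <<'E'
from h import *
from workcell import robot
import cv2
q=np.load("q.npy")
p,R=st(robot,f2w((-43,21,56),q))
# chord travels: tool-frame steps for following arc in n rows with twist -dth
n=12;th=0.85/n
h=f2w((70,-20,0),q)[:2]; print("radius",np.linalg.norm(p[:2]-h))
rel=np.array([*(p[:2]-h),0]); a=Ro.from_rotvec([0,0,th]).as_matrix()
print((R.T@(a@rel-rel)).round(2),np.degrees(th))
E
```

```text
t 9.7833 p [544.   -6.3  58. ] ydir deg 73.62 xax [ 0. -0. -1.] zax [ 0.959 -0.282  0.   ] F [-0.2 -0.3  5.5] T [-0.08  0.09  0.02] w 24.0 j [-0.14  0.48  1.8  -0.    0.86 -1.42]
to go in tool axes [ 2.  -0.4  0.1]
radius 120.25697481786473
[ 0.   -8.51  0.36] 4.058451048843331
```

Emit:
servo_tool --series '[{"travel": [0, -4.25, 0.08], "twist": -2.03}, {"travel": [0, -4.25, 0.08], "twist": -2.03}, {"travel": [0, -4.25, 0.08], "twist": -2.03}, {"travel": [0, -4.25, 0.08], "twist": -2.03}, {"travel": [0, -4.25, 0.08], "twist": -2.03}, {"travel": [0, -4.25, 0.08], "twist": -2.03}, {"travel": [0, -4.25, 0.08], "twist": -2.03}, {"travel": [0, -4.25, 0.08], "twist": -2.03}, {"travel": [0, -4.25, 0.08], "twist": -2.03}, {"travel": [0, -4.25, 0.08], "twist": -2.03}, {"travel": [0, -4.25, 0.08], "twist": -2.03}, {"travel": [0, -4.25, 0.08], "twist": -2.03}]'

```text
t: 10.78
eef_pos: [540.7, -54.0, 57.9]
ee_rot: [-0.105, 1.567, 0.112]
contact_force: [1.2, 8.0, 5.1]
gripper_width: 23.7
```

```bash
cat > chk.py <<'E'
from h import *
from workcell import robot
q=np.load("q.npy")
p,R=st(robot)
h=f2w((70,-20,0),q)[:2]; r=p[:2]-h
i=f2w((-43,21,0),q)[:2]-h
print("radius",np.linalg.norm(r),"angle",np.arctan2(i[0]*r[1]-i[1]*r[0],i@r))
E
python3 chk.py
```

```text
t 10.7833 p [540.7 -54.   57.9] ydir deg 97.95 xax [ 0.001  0.005 -1.   ] zax [0.99  0.138 0.002] F [1.2 8.  5.1] T [ 0.87 -0.14 -0.02] w 23.7 j [-0.23  0.48  1.8   0.01  0.86 -1.94]
radius 119.83819611603805 angle 0.39824203281551257
```

Emit:
servo_tool --series '[{"travel": [0, -4.25, 0.08], "twist": -2.03}, {"travel": [0, -4.25, 0.08], "twist": -2.03}, {"travel": [0, -4.25, 0.08], "twist": -2.03}, {"travel": [0, -4.25, 0.08], "twist": -2.03}, {"travel": [0, -4.25, 0.08], "twist": -2.03}, {"travel": [0, -4.25, 0.08], "twist": -2.03}, {"travel": [0, -4.25, 0.08], "twist": -2.03}, {"travel": [0, -4.25, 0.08], "twist": -2.03}, {"travel": [0, -4.25, 0.08], "twist": -2.03}, {"travel": [0, -4.25, 0.08], "twist": -2.03}, {"travel": [0, -4.25, 0.08], "twist": -2.03}, {"travel": [0, -4.25, 0.08], "twist": -2.03}]'

```text
t: 11.78
eef_pos: [557.7, -101.9, 57.9]
ee_rot: [-0.44, 1.524, 0.445]
contact_force: [0.1, 10.5, 6.0]
gripper_width: 23.6
```

Emit:
servo_tool --series '[{"travel": [0, 0, 0], "twist": 0}, {"travel": [0, 0, 0], "twist": 0}, {"travel": [0, 0, 0], "twist": 0}, {"travel": [0, 0, 0], "twist": 0}, {"travel": [0, 0, 0], "twist": 0}, {"travel": [0, 0, 0], "twist": 0}]'

```text
t: 12.28
eef_pos: [557.6, -101.7, 57.8]
ee_rot: [-0.439, 1.525, 0.444]
contact_force: [0.2, 10.5, 6.8]
gripper_width: 23.7
```

```bash
python3 chk.py; python3 - <<'E'
from workcell import robot
import cv2
for n,(a,b,c,d) in dict(wrist=(0,384,0,512),top=(138,232,205,338)).items():
    im=robot.capture(n)["color"][a:b,c:d,::-1]
    if n=="top": im=cv2.resize(im,None,fx=6,fy=6,interpolation=cv2.INTER_CUBIC)
    cv2.imwrite(f"pics/f_{n}.png",im)
E
```

```text
t 12.2833 p [ 557.6 -101.7   57.8] ydir deg 122.28 xax [-0.     0.004 -1.   ] zax [0.845 0.534 0.002] F [ 0.2 10.5  6.8] T [ 1.45 -0.12 -0.03] w 23.7 j [-0.3   0.51  1.75  0.    0.89 -2.44]
radius 119.58813378953168 angle 0.8244817845591469
```

View pics/f_wrist.png

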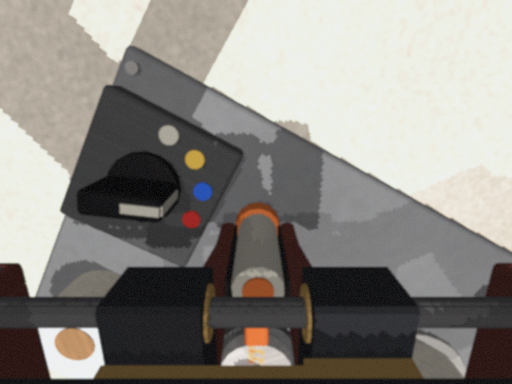

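View pics/f_top.png

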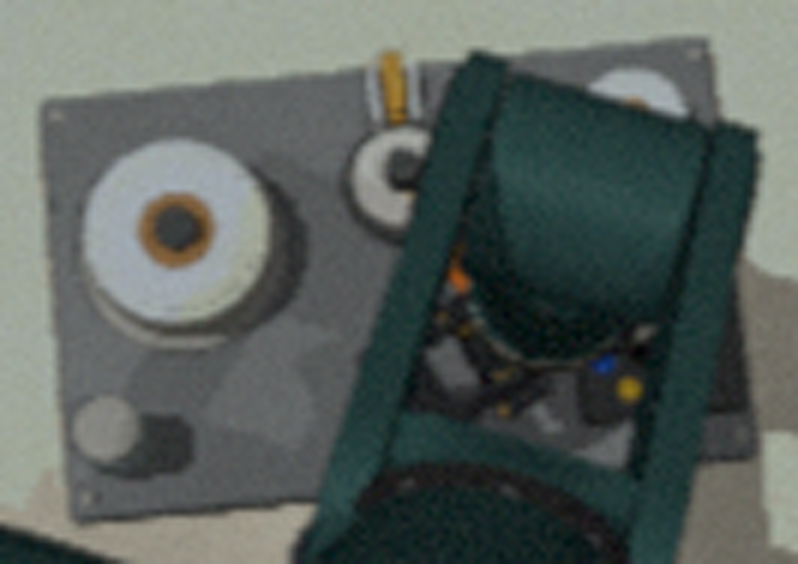

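The wrist view shows the roller gripped at about (258,245) with the arm swung in line. The dial pointer is at about (150,210). I'll check it against a projection.

```bash
python3 - <<'E'
from h import *
from workcell import robot
cams["wrist"]=robot.capture("wrist"); q=np.load("q.npy")
for a in(1.0,1.2,1.4):
    print(a,[proj("wrist",f2w((-30-r*np.cos(a),-150+r*np.sin(a),82),q)).round(1) for r in(-21,0,21)])
i,h=np.array((-43,21)),np.array((70,-20))
for t in(.71,.8,.83,.9):
    w=h+Ro.from_euler("z",t).as_matrix()[:2,:2]@(i-h); print(t,proj("wrist",f2w((*w,108),q)).round(1))
E
python3 chk.py
```

```text
1.0 [array([ 75.5, 210.5]), array([117.2, 207.3]), array([159.1, 204. ])]
1.2 [array([ 74.2, 202.5]), array([117.2, 207.3]), array([159.8, 212. ])]
1.4 [array([ 74.5, 194.6]), array([117.2, 207.3]), array([158.7, 219.6])]
0.71 [288.  291.5]
0.8 [263.7 289.7]
0.83 [255.5 289.6]
0.9 [236.5 290.1]
t 12.4333 p [ 557.6 -101.7   57.8] ydir deg 122.29 xax [-0.     0.004 -1.   ] zax [0.845 0.534 0.002] F [-0.4 10.6  6.2] T [ 1.49 -0.13 -0.01] w 23.8 j [-0.3   0.51  1.75  0.    0.89 -2.44]
radius 119.5786206529362 angle 0.8243090895196047
```

```bash
python3 -c "
from workcell import robot
print(robot.job_done())"
```

```text
the job is handed in; nothing more can be done
None
```

I turned the dial to the blue dot and released it. I then gripped the idler roller and swung the tensioner arm back along its arc, past the click. I handed the job in at about 12.4 s with the fingers still holding the arm there.

- **Dial:** in the wrist picture the pointer lines up with the projection for 1.2 rad, the blue dot.
- **Tensioner arm:** about 0.82 rad from both the gripper position and the roller's position in the picture. It needs to be above 0.71 rad, with the hard stop at 0.95.
- **Hold:** the gripper's pose and the force were steady over the last 0.65 s. The push was about 10.5 N sideways, with the roller gripped at 23.7 mm against its 24 mm diameter.
- **Other things on the counter:** the shaker looked unmoved in the last top picture. The robot partly hid the spare roll, which looked standing as far as it could be seen. I did not check the bottles, bowl or pickles at the end, but the arm never went low near them.
- **Unexplained force:** while gripping the roller there was a steady upward force of about 6 N on the tool. I did not find its cause, but it is small against the limits.

No check failed. The job-done call gives no verdict.

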